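Clamp a chromatography column in the bench holder

ROBOT

A 7-joint arm with a two-finger parallel gripper is mounted at the origin on the work surface. World frame = base frame: x ahead of the robot, y to its left, z up, the work surface at z = 0. Lengths are in mm, angles in rad, forces in N, time in s.
With the tool pointing down it reaches from about 425 to 925 mm from the base axis. Payload 6.8 kg.
Tool frame: the origin (TCP) lies at the very end of the fingers, on their centre line; the grasp point (between the pads) lies 19 mm behind it; z points along the fingers, y is the line along which they close (so a half turn about z gives the same grasp; the last joint's range is limited). The gripper opens to 85 mm and grips with 20 to 120 N. Pads are 22 mm wide; open, the fingers measure 114 mm over their backs; the gripper's body (76 mm by 85 mm) begins 54 mm behind the grasp point. The pads swing forward as they close: fully open they stand 13 mm farther back than shut.
Start: joints at [1.041, 0.477, 0.022, 1.555, -0.011, 1.109, -0.083], TCP at [276.358, -615.852, 231.308] pointing down, gripper open.
Joint ranges: [-2.96, 2.96], [-0.34, 2.1], [-1.41, 1.46], [0.24, 2.44], [-1.37, 4.51], [0.17, 1.92], [-2.96, 2.96]. Speed limits (rad/s): [2.39, 2.39, 3.14, 3.14, 3.14, 3.14, 3.14].

INTERFACE

Orientations are given as a unit quaternion [w, x, y, z].
In Python, from plant import r gives the robot as it stands.
- The arm moves only by the tool send_rows, never from a script. Its argument "commands" is a list of rows, each a list of 6 numbers: the shift along the tool's x, y, z in m, then the turn, a rotation vector about the tool's x, y, z in rad. In form: [[dx, dy, dz, wx, wy, wz], ...]. A call has 1 to 5 rows; each row shifts and turns the commanded pose from where the row before left it, along the tool's axes as they then stand; what a row does not reach is not made up. A row lasts 1/12 s, in which the tool goes at most 41.7 mm and 7.16 degrees, less where a joint would pass 70% of its speed; a pose out of reach is approached as far as the arm can. A call is refused whole if a number of a shift passes 0.0417 or a number of a turn 0.125, either way. A call with a gripper value outside its range is refused whole. "jaw" is the finger opening in m, from 0 to 0.0854, set as the call begins (left out, the last holds). The fingers move at their own pace and stop on an object; "newtons" is the grip in N (left out, the last holds). Time passes only in rows, so rows that do not move let the fingers close. It gives the time, the measured TCP pose, the force, the opening and the grip force at its end, in the units of the state.
- r.observe(): the state, without advancing time (a new reading comes with each control period).
- r.read_camera(name): name is "side" or "top" or "wrist"; returns (picture, depth): 384x512x3 uint8, red, green, blue; 384x512 float32, mm along the optical axis (not along the pixel's ray), 0 where there is no reading.
- r.calibration(name): a dict with "camera_matrix" (3x3 intrinsics, pixels), "R" (3x3) and "t" (3): a world point X has camera coordinates R X + t; the wrist camera has in their place "mount" (4x4, takes a point from camera to tool coordinates, whose origin is the TCP and whose axes are the flange's). Camera axes: x right, y down, z forward; pixel columns grow to the right and rows downward; lengths in mm; the calibration is good to about 2 mm. A picture is of the moment at which its call begins: read the wrist's pose just before it. calibration takes no time and is no camera call.
- r.hand_in(): hands the job in; it is judged then, once.
The state is a dict: "time_s": time; "joint_pos": joint angles; "joint_velocities": joint speeds; "joint_efforts": joint torques, N m; "tcp_pos": TCP position; "eef_rot": TCP orientation; "contact_force": force on the tool from outside, world axes, zero at the start; "moment": the same for the moment, N m; "opening": finger opening in mm; "grasp_force": force on a finger pad.
Only numpy, scipy, OpenCV 4.12 (cv2) and the standard library are available. Lean on these libraries where they do the work, as an engineer would, in place of code of your own. Each camera call takes 0.05 s, during which the arm holds its last target. There are 200 camera calls.

TASK

Clamp the long thick steel column from the paper pad in the bench holder: lift the holder's sprung bar and turn it well aside (to the side where the tall bottle is not in its way), lay the column down in the two V saddles, then swing the bar back over it and let it down gently so that it sits in its fork and presses on the column's middle. Do not drop the column or let the bar snap down on it, and leave the other things where they are.

Things in the scene. Friction and masses are not known exactly. Their poses are not given: they have to be found in the camera images.
- clamp: Fixed bench holder: grey base plate 20 mm thick, spanning x -60 to +140 and y -75 to +75 mm, with two V saddles, a guide post and a bar. Origin on the bench under the middle between the saddles; +x points to the post (roughly away from the robot), +y along the line of the saddles, z up.
- seat (a point): Middle of the saddles, 78 mm above the bench, axes as the holder's: where the centre of a laid column lies, its length along y (either way round), with up to 8 mm of play along y. The aluminium saddles, 16 mm thick at y = +-39 mm, are upward 90 degree V's, tops 77 mm above the bench, x within +-29 mm; between them 62 mm is open for fingers down to the base plate.
- bar_lift (a joint): Height of the sprung bar in m: 0 = fully down (start; underside 82, upper face 96 mm above the bench), 0.05 = top stop. Spring and weight pull it down with 8 N at 0, 13 N at 0.05. Above 0.020 it is clear of the fork and can turn; below, the fork holds it square (0.07 rad of play). On a seated long thick column it reads about 0.012. Turned aside and released it sinks to 0 there.
- bar_turn (a joint): Turn of the bar on the post in rad: 0 = square across the saddles over the column's middle (about so at the start); positive = anticlockwise seen from above, the knob going towards the holder's -y; stops at +-1.6. Slight friction: it stays where it is left. Well aside means beyond 1.2 either way.
- knob (a point): Middle of the stem of the black knob on the bar, 125 mm from the post's axis, moving with the bar. The stem, 22 mm in diameter, stands upright from the bar's upper face (15 mm below this point) to the head (15 mm above this point), a disc 30 mm in diameter, 10 mm thick. The bar is 22 mm wide, 14 mm thick, and ends 25 mm beyond the knob.
- post (a point): Foot of the steel guide post, on its axis at bench height, 105 mm from the holder's origin along its +x: 18 mm in diameter with a 26 mm cap, top 176 mm above the bench. The bar slides up and turns on it.
- fork (a point): Middle of the fork that keeps the bar square: two upright round prongs, 8 mm in diameter, 34 mm apart on centres (y = +-17 mm) on the post's robot side, 28 mm from its axis; this point is at the height of their tips, 102 mm above the bench.
- column: The column to clamp: a steel tube 32 mm in diameter with a hexagonal nut (40 mm over flats, 25 mm long) at each end, 160 mm long over the nuts, plus a 10 mm white stub at each end; 0.35 to 0.65 kg. It lies on the pad on its nuts' flats. Origin at its centre on its axis, own x along its length.
- slim_column: Bystander on the pad: slim steel column, tube 16 mm in diameter, 22 mm nuts, 160 mm long. Origin at its centre, x along its length.
- guard_column: Bystander on the pad: short thick steel column, tube 32 mm in diameter, 40 mm nuts, 86 mm long. Origin at its centre, x along its length.
- pad: White paper-covered pad, fixed, 240 (x) x 200 (y) x 4 mm; origin under its centre. The three columns lie on it side by side, about 75 mm apart along its x, each roughly along its y, in any order.
- bottle: Bystander: glass bottle with cap, 72 mm in diameter, 170 mm tall, standing beside the holder on one side or the other, in the bar's way there. Origin under its centre.
- vial_box: Bystander: low white box 100 x 80 x 40 mm on the holder's other side; the bar passes above it. Origin under its centre.
- beaker: Bystander: glass beaker, rim 80 mm in diameter, 100 mm tall, standing towards the robot between the holder and the pad. Origin under its centre.
- jar: Bystander: amber jar, 70 mm in diameter, 90 mm tall, at the back. Origin under its centre.
- spanner: Bystander: spanner 150 mm long, lying towards the back; origin near its middle.
Things that resemble listed ones, but are neither listed nor needed, are in the scene too. Leave any orange look-alike of the column alone.

How it is judged:
By the outcome, as a careful person would: the job done as asked, in the order asked, and still so for the second after the job is handed in, with the robot touching nothing.
It also fails if it takes over 72 s, if anything falls off the work surface, if the arm or the gripper's body presses on something with over 40 N, if the wrist force passes 120 N, or if a joint passes its speed limit or range.

## Working session

There is one attempt and no reset: what is moved stays moved. The work goes in short steps, Python scripts to look and compute and a tool call to move; the robot and the scene stay as the last step left them, time stands still between calls to the robot, and variables do not carry over. Pictures are saved under pics/ and viewed, at most 10 in all, crops included, and the job is handed in when it is done.

Besides the shell and the picture viewer there is one more tool, called after "Call:" as name(argument=value, ...) on one line, values as JSON. send_rows: Moves the arm, as the interface text tells. Its arguments: {"type":"object","properties":{"commands":{"type":"array","items":{"type":"array","items":{"type":"number"}}},"jaw":{"type":"number"},"newtons":{"type":"number"}},"required":["commands"]}

```bash
ls; mkdir -p pics
python3 - <<'E'
from plant import r
import cv2,numpy as np
print(r.observe())
for n in("top","side"):
    p,d=r.read_camera(n); np.savez(f"{n}0.npz",p=p,d=d)
    cv2.imwrite(f"pics/{n}0.png",cv2.resize(p[:,:,::-1],(800,600)))
    print(n,r.calibration(n))
print(r.calibration("wrist"))
E
```

```text
pics
{'time_s': 0.0, 'joint_pos': array([ 1.04090201,  0.47777218,  0.0223261 ,  1.5564513 , -0.01152258,
        1.10930206, -0.08312663]), 'joint_velocities': array([ 0.00118964,  0.0003688 , -0.00030334,  0.00070097,  0.00021064,
        0.0002273 ,  0.00102169]), 'joint_efforts': array([ 9.62567938e-04, -5.96445358e+01,  1.60801359e+00, -2.81191564e+01,
        1.23517096e-02,  9.41959064e-03,  1.83351702e-06]), 'tcp_pos': array([ 276.10118539, -615.29915504,  230.34423281]), 'eef_rot': array([-8.69896886e-04,  9.77843414e-01,  2.09335719e-01, -2.40966350e-04]), 'contact_force': array([ 0.96300088, -0.09126831,  0.37345869]), 'moment': array([-0.0351322 , -0.03403914,  0.04460431]), 'grasp_force': 0.0, 'opening': 85.67594832720522}
top {'camera_matrix': array([[362.36419391,   0.        , 251.89992933],
       [  0.        , 362.36419391, 194.11400199],
       [  0.        ,   0.        ,   1.        ]]), 'R': array([[-0.0115751 , -0.99991171, -0.00652547],
       [-0.99139259,  0.0123271 , -0.13034102],
       [ 0.13040995,  0.00496059, -0.99144775]]), 't': array([-25.69230711, 
[... 238 characters left out ...]
237939 , -0.00594848],
       [-0.3655751 ,  0.60257598, -0.70940611],
       [ 0.37516701, -0.60211472, -0.70477485]]), 't': array([440.6163368 , 283.26606788, 899.97111701])}
{'camera_matrix': array([[302.29204194,   0.        , 256.23984498],
       [  0.        , 302.29204194, 195.4933482 ],
       [  0.        ,   0.        ,   1.        ]]), 'mount': array([[ 7.99951775e-04, -9.54423795e-01, -2.98453648e-01,
         7.68504648e+01],
       [ 9.99999269e-01,  1.03423058e-03, -6.27042391e-04,
        -3.42149186e-01],
       [ 9.07134068e-04, -2.98452928e-01,  9.54423924e-01,
        -1.42946215e+02],
       [ 0.00000000e+00,  0.00000000e+00,  0.00000000e+00,
         1.00000000e+00]])}
```

View pics/top0.png

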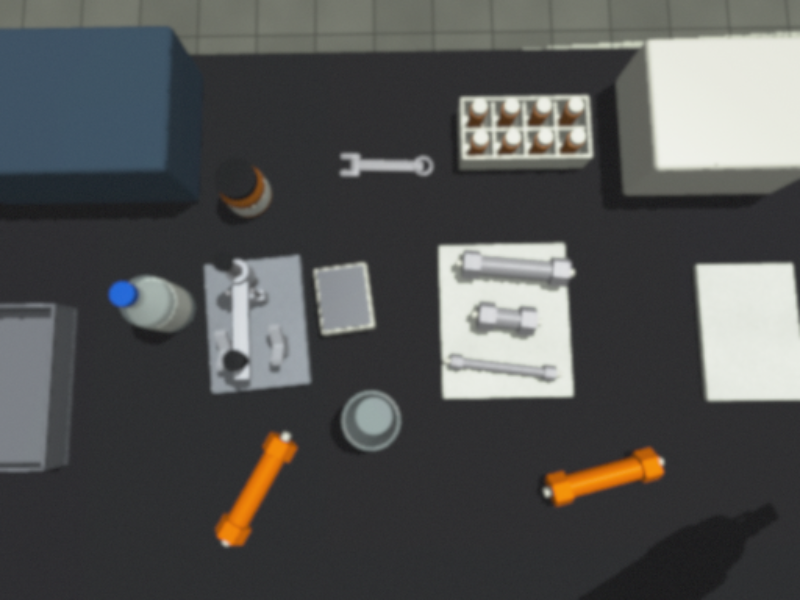

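View pics/side0.png

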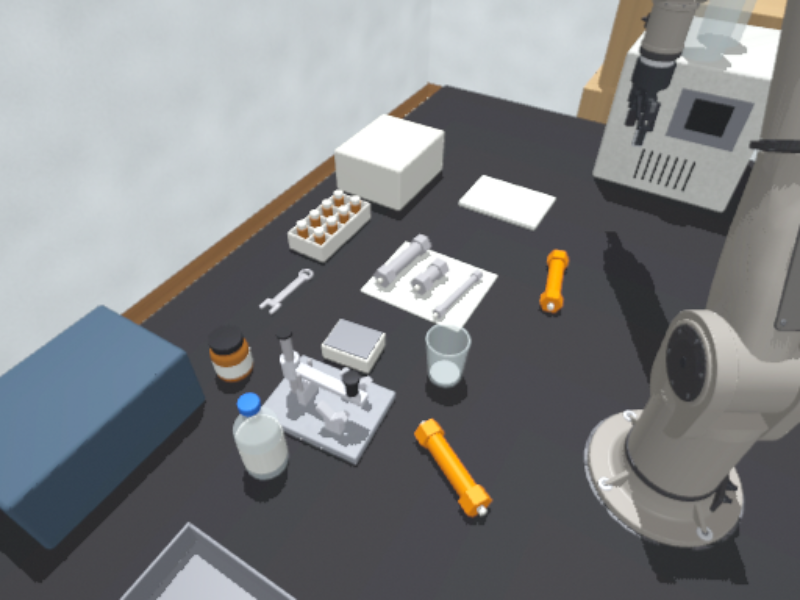

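The top view (800x600) shows the holder at about (255,320), its bar across the saddles with the knob at (235,360) and the post at (238,270). The bottle stands on the +y side at (155,300), so the bar must turn the other way (positive), over the vial box at (343,298).

Column candidates:
- Steel, long and thick, on the pad at (515,267). This fits: steel, long and thick.
- Short thick one at (505,317).
- Slim one at (503,367).
- Orange look-alikes at (255,490) and (605,477).

I'll check the first in a crop.

```bash
cat > h.py <<'E'
import numpy as np,cv2
from plant import r
from scipy.spatial.transform import Rotation as Ro
def cam(n,st=None):
    c=r.calibration(n);K=c["camera_matrix"]
    if n=="wrist":
        M=c["mount"];q=st["eef_rot"];Rt=Ro.from_quat([q[1],q[2],q[3],q[0]]).as_matrix()
        return K,Rt@M[:3,:3],Rt@M[:3,3]+st["tcp_pos"]   # cam->world R, centre
    return K,c["R"].T,-c["R"].T@c["t"]
def cloud(n,d,st=None):
    K,R,C=cam(n,st);v,u=np.mgrid[:384,:512]
    P=np.stack([(u-K[0,2])/K[0,0]*d,(v-K[1,2])/K[1,1]*d,d],-1)
    return P@R.T+C
def ray(n,u,v,z,st=None):
    K,R,C=cam(n,st);w=R@np.array([(u-K[0,2])/K[0,0],(v-K[1,2])/K[1,1],1]);return C+w*(z-C[2])/w[2]
def rect(P):
    (c,s,a)=cv2.minAreaRect(P[:,:2].astype(np.float32));return np.round(c,1),np.round(s,1),round(a,2)
E
python3 - <<'E'
from h import *
for n in("top","side"):
    f=np.load(n+"0.npz");p,d=f["p"],f["d"];W=cloud(n,d);z=W[...,2];ok=d>0
    print(n,"bench z",np.median(z[ok&(abs(z)<15)]))
    def roi(x0,x1,y0,y1,z0,z1): return W[ok&(W[...,0]>x0)&(W[...,0]<x1)&(W[...,1]>y0)&(W[...,1]<y1)&(z>z0)&(z<z1)]
    if n=="top":
        for (u,v) in [(255,320),(235,360),(238,270),(515,267),(343,298),(440,320),(155,300),(370,420)]:
            print((u,v),W[int(v*.64),int(u*.64)].round())
        cv2.imwrite("pics/crop.png",cv2.resize(p[145:270,270:380,::-1],(528,600),interpolation=3))
    np.savez(n+"W.npz",W=W,ok=ok)
E
```

```text
top bench z 0.26445303690638866
(255, 320) [547. 181.  21.]
(235, 360) [481. 178. 135.]
(238, 270) [604. 178. 132.]
(515, 267) [ 621. -216.   41.]
(343, 298) [576.  45.  42.]
(440, 320) [ 546. -103.   -0.]
(155, 300) [564. 293. 123.]
(370, 420) [393.   8.   5.]
side bench z -0.6387726735408705
```

View pics/crop.png

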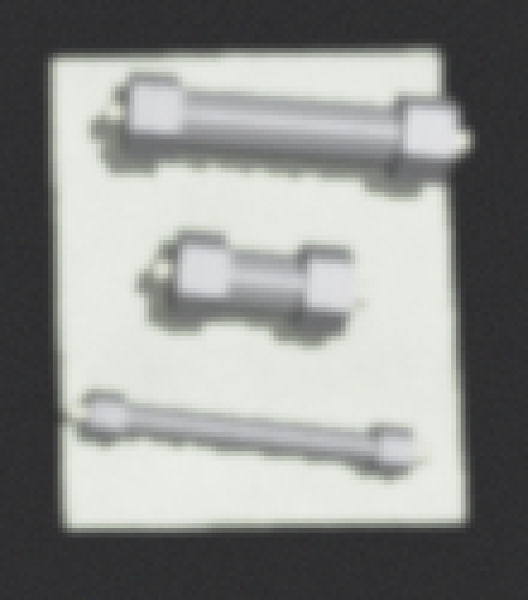

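The crop confirms it: the long thick steel column is in the top row, with nuts at crop (155,107) and (430,130). The short one (265,275) and the slim one (250,430) are the bystanders.

Run:
```python
from h import *
for n in("top","side"):
    f=np.load(n+"W.npz");W,ok=f["W"],f["ok"];X,Y,z=W[...,0],W[...,1],W[...,2]
    def roi(x0,x1,y0,y1,z0,z1):
        m=(ok&(X>x0)&(X<x1)&(Y>y0)&(Y<y1)&(z>z0)&(z<z1)).astype(np.uint8)
        k,l,s,_=cv2.connectedComponentsWithStats(m,connectivity=8)
        return W[l==1+np.argmax(s[1:,4])]
    print(n)
    P=roi(560,700,-330,-100,18,60);q=P[P[:,2]>38]
    print(" column",rect(P),"z",np.percentile(P[:,2],[50,95]).round(1))
    P=W[ok&(X>560)&(X<700)&(Y>-330)&(Y<-100)&(z>36)&(z<60)];print(" coltop",rect(P),P[:,:2].mean(0))
    c=P[:,:2]-P[:,:2].mean(0);v=np.linalg.svd(c,full_matrices=False)[2][0];print(" axis deg",np.degrees(np.arctan2(v[1],v[0])))
    P=W[ok&(X>420)&(X<660)&(Y>75)&(Y<270)&(z>14)&(z<26)];print(" plate",rect(P))
    P=W[ok&(X>420)&(X<660)&(Y>90)&(Y<270)&(z>88)&(z<102)];print(" bar",rect(P),P[:,2].mean(),len(P))
    P=W[ok&(X>420)&(X<540)&(Y>90)&(Y<270)&(z>128)&(z<148)];print(" knob",rect(P),P.mean(0),len(P))
    P=W[ok&(X>560)&(X<680)&(Y>90)&(Y<230)&(z>168)&(z<184)];print(" cap",rect(P) if len(P)>3 else 0,P.mean(0),len(P))
    for nm,a in dict(vial=(520,640,0,100,30,50),beaker=(330,470,-60,100,60,110),bottle=(480,640,230,340,60,190),saddles=(470,590,90,270,60,80),guard=(500,580,-260,-130,25,60)).items():
        P=roi(*a);print("",nm,rect(P),len(P))
```

```text
top
 column (array([ 620.6, -217.1]), array([178.5,  46. ]), 84.51) z [38.2 44.8]
 coltop (array([ 597.2, -215.6]), array([160.7,  79.4]), 84.68) [ 618.98614673 -218.96267343]
 axis deg -95.17703475811817
 plate (array([541.9, 167.2]), array([200.4, 179.5]), 5.55)
 bar (array([536.3, 186.3]), array([ 40. , 159.1]), 87.22) 95.47495373751141 603
 knob (array([480.4, 181.3]), array([27.4, 26.9]), 89.5) [480.1587023  180.84983969 135.4182337 ] 171
 cap (array([604.7, 187.1]), array([25.3, 25.3]), 45.31) [604.72418255 186.89122002 175.7706956 ] 143
 vial (array([576. ,  44.7]), array([100.1,  79.9]), 7.21) 1396
 beaker (array([396.7,   1. ]), array([77. , 77.6]), 89.33) 428
 bottle (array([564. , 309.1]), array([57.5, 71.6]), 80.6) 1162
 saddles (array([513.5, 217.8]), array([24.5, 15.9]), 7.31) 89
 guard (array([ 542.8, -202.9]), array([104.6,  45.5]), 82.39) 648
side
 column (array([ 620.9, -212.8]), array([172.8,  42.9]), 83.6) z [35.7 43.6]
 coltop (array([ 594.5, -214.2]), array([164.6,  78.4]), 84.21) [ 620.19752396 -212.41648465]
 axis deg 85.14754754846038
 plate (array([543.4, 168.3]), array([201. , 181.3]), 5.07)
 bar (array([535. , 188.5]), array([ 41.3, 157.7]), 87.49) 94.89934694856665 419
 knob (array([481.9, 184.8]), array([27.5, 28.9]), 34.8) [480.65995912 185.32417587 134.60235982] 104
 cap (array([606.8, 189.1]), array([25.3, 25.4]), 3.62) [605.56058262 189.50876477 174.54940054] 79
 vial (array([577.3,  48.4]), array([101.1,  79.4]), 7.46) 682
 beaker (array([398.8,   3.5]), array([78.3, 78.1]), 41.3) 536
 bottle (array([564.4, 313.4]), array([68.8, 53. ]), 0.06) 762
 saddles (array([515., 220.]), array([23.1, 17.3]), 9.58) 66
 guard (array([ 543.9, -197. ]), array([98.5, 42.9]), 84.08) 238
```

Call:
send_rows(commands=[[0.0267, -0.017, 0, 0, 0, 0], [0.0267, -0.017, 0, 0, 0, 0], [0.0267, -0.017, 0, 0, 0, 0], [0.0267, -0.017, 0, 0, 0, 0], [0.0267, -0.017, 0, 0, 0, 0]], jaw=0.06, newtons=80)

```text
time_s: 0.52
tcp_pos: [363.8, -482.1, 230.9]
eef_rot: [-0.0, 0.978, 0.209, -0.0]
contact_force: [-0.5, -0.6, -0.6]
opening: 60.2
grasp_force: 0.0
```

Call:
send_rows(commands=[[0.0267, -0.017, 0, 0, 0, 0], [0.0267, -0.017, 0, 0, 0, 0], [0.0267, -0.017, 0, 0, 0, 0], [0.0267, -0.017, 0, 0, 0, 0], [0.0267, -0.017, 0, 0, 0, 0]])

```text
time_s: 0.93
tcp_pos: [450.8, -349.9, 231.0]
eef_rot: [-0.0, 0.978, 0.209, -0.0]
contact_force: [0.0, -1.2, 0.2]
opening: 60.2
grasp_force: 0.0
```

Call:
send_rows(commands=[[0.0164, -0.0316, 0, 0, 0, 0], [0.0164, -0.0316, 0, 0, 0, 0], [0.0164, -0.0316, 0, 0, 0, 0], [0.0164, -0.0316, 0, 0, 0, 0], [0.0164, -0.0316, 0, 0, 0, 0]])

```text
time_s: 1.35
tcp_pos: [460.0, -172.0, 231.0]
eef_rot: [-0.0, 0.978, 0.209, -0.0]
contact_force: [1.2, -0.4, -0.9]
opening: 59.8
grasp_force: 0.0
```

Call:
send_rows(commands=[[0.0164, -0.0316, 0, 0, 0, 0], [0.0164, -0.0316, 0, 0, 0, 0], [0.0164, -0.0316, 0, 0, 0, 0], [0.0164, -0.0316, 0, 0, 0, 0], [0.0164, -0.0316, 0, 0, 0, 0]])

```text
time_s: 1.77
tcp_pos: [470.1, 5.6, 231.2]
eef_rot: [0.0, 0.978, 0.209, -0.0]
contact_force: [1.1, -0.4, -0.4]
opening: 60.2
grasp_force: 0.0
```

Call:
send_rows(commands=[[0, 0, 0, 0, 0, 0.07], [0, 0, 0, 0, 0, 0.07], [0, 0, 0, 0, 0, 0.07], [0, 0, 0, 0, 0, 0.07], [0, 0, 0, 0, 0, 0.07]])

```text
time_s: 2.18
tcp_pos: [470.3, 4.0, 231.0]
eef_rot: [0.0, 0.999, 0.034, -0.0]
contact_force: [-0.1, -0.3, -0.2]
opening: 59.6
grasp_force: 0.0
```

Call:
send_rows(commands=[[0.0046, -0.0356, 0, 0, 0, 0], [0.0046, -0.0356, 0, 0, 0, 0], [0.0046, -0.0356, 0, 0, 0, 0], [0.0046, -0.0356, 0, 0, 0, 0], [0.0046, -0.0356, 0, 0, 0, 0]])

```text
time_s: 2.6
tcp_pos: [480.4, 184.6, 231.1]
eef_rot: [0.0, 0.999, 0.036, -0.0]
contact_force: [0.4, 0.9, -0.6]
opening: 59.9
grasp_force: 0.0
```

```bash
sleep 0
python3 - <<'E'
from h import *
st=r.observe();p,d=r.read_camera("wrist");np.savez("w1.npz",p=p,d=d);cv2.imwrite("pics/w1.png",p[:,:,::-1])
print(st["tcp_pos"].round(1))
W=cloud("wrist",d,st);ok=d>0;X,Y,z=W[...,0],W[...,1],W[...,2]
for nm,(x0,x1,y0,y1,z0,z1) in dict(knob=(440,530,140,230,131,142),bar=(440,590,150,220,91,100),cap=(570,640,150,230,168,184),plate=(400,680,60,290,15,25),sadP=(460,545,200,240,60,80),sadN=(460,545,115,165,60,80)).items():
    P=W[ok&(X>x0)&(X<x1)&(Y>y0)&(Y<y1)&(z>z0)&(z<z1)]
    print(nm,len(P),rect(P) if len(P)>3 else 0,P.mean(0).round(1))
E
```

```text
[480.4 184.6 231.1]
knob 967 (array([481.5, 183.1]), array([29.2, 28.4]), 5.35) [482.2 183.1 136.1]
bar 2886 (array([537.5, 188.1]), array([ 39. , 105.9]), 85.75) [542.9 185.7  96.2]
cap 1492 (array([602.6, 188.3]), array([19.6, 25.6]), 3.49) [603.4 188.3 176.2]
plate 16804 (array([541.1, 184.5]), array([200.3, 208.6]), 5.41) [555.3 182.6  20.3]
sadP 786 (array([497.8, 217.5]), array([57.8, 16.1]), 5.36) [498.5 217.4  70.4]
sadN 813 (array([505.4, 140. ]), array([57.3, 16.3]), 5.24) [506.  140.5  70.2]
```

View pics/w1.png

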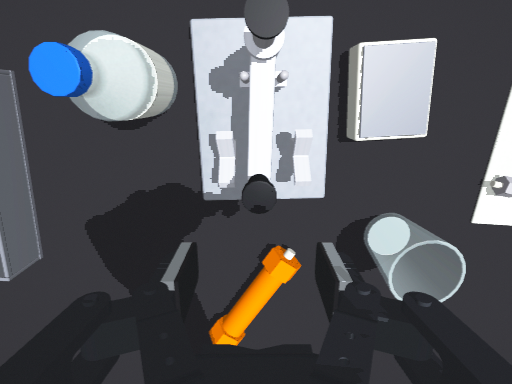

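The wrist view shows the knob head at (259,195) and the saddles at (226,150) and (302,150). It puts the holder yaw at 5.4°, the seat at (501.6,178.7), the post at (606,188.6) and the knob at (481.5,183). I'll descend over the knob head and grip it.

Call:
send_rows(commands=[[0.001, 0.0015, 0.03, 0, 0, 0], [0, 0, 0.03, 0, 0, 0], [0, 0, 0.03, 0, 0, 0], [0, 0, 0.02, 0, 0, 0], [0, 0, 0.01, 0, 0, 0]])

```text
time_s: 3.07
tcp_pos: [480.0, 180.6, 108.3]
eef_rot: [0.001, 0.999, 0.036, -0.002]
contact_force: [-0.9, -0.0, -1.4]
opening: 59.9
grasp_force: 0.0
```

Call:
send_rows(commands=[[0, 0, 0, 0, 0, 0], [0, 0, 0, 0, 0, 0], [0, 0, 0, 0, 0, 0], [0, 0, 0, 0, 0, 0], [0, 0, 0, 0, 0, 0]], jaw=0.0, newtons=90)

```text
time_s: 3.48
tcp_pos: [482.6, 182.1, 112.6]
eef_rot: [-0.0, 0.999, 0.036, 0.001]
contact_force: [-1.4, 0.4, 4.4]
opening: 26.9
grasp_force: 88.4
```

Call:
send_rows(commands=[[0, 0, 0, 0, 0, 0], [0, 0, 0, 0, 0, 0], [0, 0, 0, 0, 0, 0]])

```text
time_s: 3.73
tcp_pos: [482.5, 182.1, 112.5]
eef_rot: [-0.0, 0.999, 0.036, 0.001]
contact_force: [-2.9, -1.0, 6.6]
opening: 27.1
grasp_force: 88.4
```

Call:
send_rows(commands=[[0, 0, -0.004, 0, 0, 0], [0, 0, -0.004, 0, 0, 0], [0, 0, -0.004, 0, 0, 0]])

```text
time_s: 3.98
tcp_pos: [482.6, 181.9, 123.5]
eef_rot: [-0.0, 0.999, 0.036, 0.001]
contact_force: [5.7, 1.6, -8.3]
opening: 27.1
grasp_force: 89.0
```

```bash
cat > k.py <<'E'
from h import *
import sys
def knob(tag):
    st=r.observe();p,d=r.read_camera("wrist");cv2.imwrite(f"pics/{tag}.png",p[:,:,::-1])
    W=cloud("wrist",d,st);ok=d>0;X,Y,z=W[...,0],W[...,1],W[...,2];t=np.array([606.,188.6])
    m=ok&(np.hypot(X-t[0],Y-t[1])>20)&(np.hypot(X-t[0],Y-t[1])<75)&(z>80)&(z<150);P=W[m]
    P=P[P[:,2]>np.median(P[:,2])-8];P=P[P[:,2]<np.median(P[:,2])+8]
    v=P[:,:2].mean(0)-t;print("bar n",len(P),"lift",np.median(P[:,2]).round(1)-96,"turn",(np.arctan2(v[1],v[0])-np.radians(185.4)+3.14)%6.283-3.14)
    print(st["tcp_pos"].round(1),st["contact_force"].round(1),st["joint_pos"].round(2))
knob(sys.argv[1])
E
python3 k.py k1
```

```text
bar n 5409 lift 10.700000000000003 turn -0.03911444981522205
[482.6 181.9 123.5] [ 5.7  1.6 -8.3] [-0.16  0.38 -0.39  2.01  0.2   0.78 -2.17]
```

Call:
send_rows(commands=[[0, 0, -0.006, 0, 0, 0], [0, 0, -0.006, 0, 0, 0], [0, 0, -0.006, 0, 0, 0], [0, 0, -0.006, 0, 0, 0], [0, 0, -0.005, 0, 0, 0]])

```text
time_s: 4.45
tcp_pos: [482.6, 181.7, 152.3]
eef_rot: [-0.0, 0.999, 0.036, 0.001]
contact_force: [6.4, 3.2, -12.6]
opening: 26.9
grasp_force: 89.2
```

Call:
send_rows(commands=[[0.0004, 0.01, 0, 0, 0, -0.08], [0.0004, 0.01, 0, 0, 0, -0.08], [0.0004, 0.01, 0, 0, 0, -0.08], [0.0004, 0.01, 0, 0, 0, -0.08], [0.0004, 0.01, 0, 0, 0, -0.08]])

```text
time_s: 4.87
tcp_pos: [495.0, 133.8, 151.7]
eef_rot: [-0.0, 0.972, 0.236, -0.0]
contact_force: [5.4, 4.4, -12.2]
opening: 26.8
grasp_force: 89.3
```

```bash
python3 k.py k2
```

```text
bar n 4990 lift 38.900000000000006 turn 0.36448285157120086
[495.  133.8 151.7] [  5.4   4.4 -12.2] [ 0.    0.35 -0.46  1.99  0.2   0.85 -1.67]
```

Call:
send_rows(commands=[[0.0006, 0.0125, 0, 0, 0, -0.1], [0.0006, 0.0125, 0, 0, 0, -0.1], [0.0006, 0.0125, 0, 0, 0, -0.1], [0.0006, 0.0125, 0, 0, 0, -0.1], [0.0006, 0.0125, 0, 0, 0, -0.1]])

```text
time_s: 5.33
tcp_pos: [534.6, 87.3, 151.1]
eef_rot: [-0.001, 0.883, 0.47, -0.001]
contact_force: [0.3, 4.0, -13.1]
opening: 26.9
grasp_force: 89.4
```

Call:
send_rows(commands=[[0.0006, 0.0125, 0, 0, 0, -0.1], [0.0006, 0.0125, 0, 0, 0, -0.1], [0.0006, 0.0125, 0, 0, 0, -0.1], [0.0006, 0.0125, 0, 0, 0, -0.1], [0.0006, 0.0125, 0, 0, 0, -0.1]])

```text
time_s: 5.75
tcp_pos: [591.8, 65.5, 150.3]
eef_rot: [-0.002, 0.739, 0.673, -0.003]
contact_force: [-1.4, 2.6, -11.8]
opening: 26.7
grasp_force: 89.4
```

```bash
python3 k.py k3
```

```text
bar n 4975 lift 37.30000000000001 turn 1.3660166734201984
[591.8  65.5 150.3] [ -1.4   2.6 -11.8] [ 0.25  0.51 -0.62  1.79  0.35  0.96 -0.61]
```

Call:
send_rows(commands=[[0, 0, 0.009, 0, 0, 0], [0, 0, 0.009, 0, 0, 0], [0, 0, 0.008, 0, 0, 0], [0, 0, 0.007, 0, 0, 0], [0, 0, 0.003, 0, 0, 0]])

```text
time_s: 6.22
tcp_pos: [592.5, 65.6, 114.6]
eef_rot: [-0.001, 0.741, 0.671, -0.002]
contact_force: [-4.8, -2.1, -6.7]
opening: 26.8
grasp_force: 89.8
```

```bash
python3 k.py k4
```

```text
bar n 5308 lift 1.7000000000000028 turn 1.33809370757456
[592.5  65.6 114.6] [-4.8 -2.1 -6.7] [ 0.23  0.55 -0.6   1.82  0.39  0.89 -0.64]
```

Call:
send_rows(commands=[[0, 0, 0.0015, 0, 0, 0], [0, 0, 0, 0, 0, 0], [0, 0, 0, 0, 0, 0]])

```text
time_s: 6.52
tcp_pos: [593.2, 65.5, 114.6]
eef_rot: [-0.0, 0.741, 0.671, -0.001]
contact_force: [-5.7, -1.4, -7.8]
opening: 27.0
grasp_force: 89.8
```

Call:
send_rows(commands=[[0, 0, 0, 0, 0, 0], [0, 0, 0, 0, 0, 0], [0, 0, 0, 0, 0, 0], [0, 0, -0.005, 0, 0, 0], [0, 0, -0.02, 0, 0, 0]], jaw=0.06)

```text
time_s: 6.93
tcp_pos: [593.6, 65.7, 138.7]
eef_rot: [-0.001, 0.741, 0.671, -0.001]
contact_force: [0.0, -0.7, -0.0]
opening: 59.8
grasp_force: 0.0
```

Call:
send_rows(commands=[[0, 0, -0.03, 0, 0, 0], [0, 0, -0.03, 0, 0, 0], [0, 0, -0.02, 0, 0, 0]])

```text
time_s: 7.18
tcp_pos: [596.0, 66.8, 224.0]
eef_rot: [0.001, 0.741, 0.671, 0.002]
contact_force: [0.0, -0.7, -0.8]
opening: 59.9
grasp_force: 0.0
```

```bash
python3 k.py k5
```

```text
bar n 1931 lift 0.29999999999999716 turn 1.3057055795806236
[596.   66.8 224. ] [ 0.  -0.7 -0.8] [ 0.28  0.43 -0.65  1.72  0.29  1.08 -0.56]
```

Call:
send_rows(commands=[[-0.0348, 0.0066, 0, 0, 0, 0], [-0.0348, 0.0066, 0, 0, 0, 0], [-0.0348, 0.0066, 0, 0, 0, 0], [-0.0348, 0.0066, 0, 0, 0, 0], [-0.0348, 0.0066, 0, 0, 0, 0]])

```text
time_s: 7.65
tcp_pos: [610.7, -112.1, 221.1]
eef_rot: [0.001, 0.741, 0.671, 0.001]
contact_force: [1.4, 0.3, -0.3]
opening: 59.9
grasp_force: 0.0
```

Call:
send_rows(commands=[[-0.0348, 0.0066, 0, 0, 0, 0], [-0.0348, 0.0066, 0, 0, 0, 0], [-0.0348, 0.0066, 0, 0, 0, 0], [0, 0, 0, 0, 0, 0]])

```text
time_s: 7.98
tcp_pos: [618.9, -227.1, 220.1]
eef_rot: [0.002, 0.745, 0.667, -0.001]
contact_force: [-1.2, -1.7, 0.4]
opening: 59.7
grasp_force: 0.0
```

Run:
```python
from h import *
st=r.observe();p,d=r.read_camera("wrist");np.savez("w2.npz",p=p,d=d);cv2.imwrite("pics/w2.png",p[:,:,::-1])
print(st["tcp_pos"].round(1),st["eef_rot"].round(3))
W=cloud("wrist",d,st);ok=d>0;X,Y,z=W[...,0],W[...,1],W[...,2]
m=(ok&(X>585)&(X<660)&(Y>-330)&(Y<-100)&(z>18)&(z<55));P=W[m];print(rect(P),np.percentile(P[:,2],[50,99]))
for lo,hi in((-330,-250),(-240,-190),(-180,-100)):
    q=P[(P[:,1]>lo)&(P[:,1]<hi)];print(lo,len(q),q[q[:,2]>np.percentile(q[:,2],90)-2].mean(0).round(1),np.percentile(q[:,:2],[1,99],axis=0).round(1).tolist())
q=P[(P[:,2]>42)];print("nut tops",rect(q[q[:,1]<-215]),rect(q[q[:,1]>-215]))
```

```text
[ 618.9 -227.1  220.1] [ 0.002  0.745  0.667 -0.001]
(array([ 621.1, -217.1]), array([179.3,  46.2]), 83.96) [38.81423162 45.51998065]
-330 1354 [ 614.9 -283.5   44.1] [[593.0, -304.8], [636.6, -250.6]]
-240 1297 [ 621.9 -214.1   39.8] [[605.6, -239.5], [638.6, -190.4]]
-180 1733 [ 628.4 -149.8   44.3] [[606.0, -179.5], [650.9, -129.3]]
nut tops (array([ 614.7, -283.9]), array([25.6, 26.3]), 83.4) (array([ 628.4, -149.8]), array([24.9, 27. ]), 83.94)
```

View pics/w2.png

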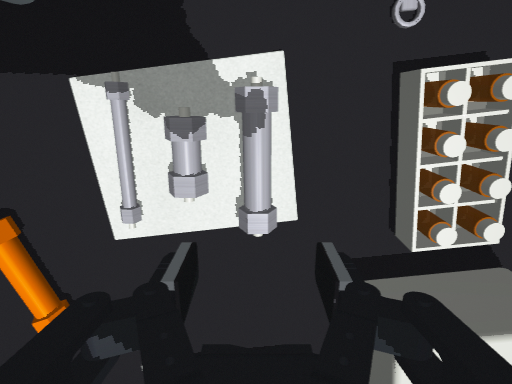

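The wrist view shows the target column at (258,160), with the short one at (186,155) and the slim one at (125,155) well clear on the left. The column centre is (621.5,-216.9), and its 84.2° heading matches the tool.

Call:
send_rows(commands=[[0.0104, 0.0015, 0.03, 0, 0, 0], [0, 0, 0.036, 0, 0, 0], [0, 0, 0.036, 0, 0, 0], [0, 0, 0.036, 0, 0, 0], [0, 0, 0.03, 0, 0, 0]])

```text
time_s: 8.45
tcp_pos: [621.9, -204.5, 50.4]
eef_rot: [-0.0, 0.741, 0.672, 0.001]
contact_force: [-0.5, -0.1, 0.1]
opening: 60.2
grasp_force: 0.0
```

Call:
send_rows(commands=[[0, 0, 0.01, 0, 0, 0], [0, 0, 0, 0, 0, 0], [0, 0, 0, 0, 0, 0], [0, 0, 0, 0, 0, 0]])

```text
time_s: 8.78
tcp_pos: [623.9, -205.9, 44.4]
eef_rot: [0.002, 0.741, 0.671, 0.001]
contact_force: [0.0, 0.2, 0.3]
opening: 60.3
grasp_force: 0.0
```

Call:
send_rows(commands=[[-0.0056, -0.0007, 0, 0, 0, 0], [-0.0056, -0.0006, 0, 0, 0, 0], [0, 0, 0.015, 0, 0, 0], [0, 0, 0.015, 0, 0, 0], [0, 0, 0.003, 0, 0, 0]])

```text
time_s: 9.2
tcp_pos: [617.3, -217.2, 5.8]
eef_rot: [-0.002, 0.741, 0.671, -0.001]
contact_force: [-1.0, -0.8, -0.2]
opening: 59.8
grasp_force: 0.0
```

Call:
send_rows(commands=[[0, 0, 0, 0, 0, 0], [0, 0, 0, 0, 0, 0], [0, 0, 0, 0, 0, 0]])

```text
time_s: 9.45
tcp_pos: [619.7, -216.7, 8.9]
eef_rot: [0.0, 0.741, 0.671, 0.0]
contact_force: [0.2, -0.1, 1.1]
opening: 59.7
grasp_force: 0.0
```

Call:
send_rows(commands=[[0, 0.0018, 0.001, 0, 0, 0], [0, 0, 0, 0, 0, 0]])

```text
time_s: 9.62
tcp_pos: [621.9, -217.2, 8.2]
eef_rot: [0.0, 0.741, 0.671, 0.0]
contact_force: [-0.8, -0.2, -0.1]
opening: 60.2
grasp_force: 0.0
```

Call:
send_rows(commands=[[0, 0, 0, 0, 0, 0], [0, 0, 0, 0, 0, 0], [0, 0, 0, 0, 0, 0], [0, 0, 0, 0, 0, 0], [0, 0, 0, 0, 0, 0]], jaw=0.0, newtons=80)

```text
time_s: 10.03
tcp_pos: [621.3, -217.3, 8.4]
eef_rot: [0.0, 0.741, 0.671, 0.0]
contact_force: [-2.7, 1.0, 5.9]
opening: 29.8
grasp_force: 79.0
```

Call:
send_rows(commands=[[0, 0, -0.005, 0, 0, 0], [0, 0, -0.01, 0, 0, 0], [0, 0, -0.015, 0, 0, 0], [0, 0, 0, 0, 0, 0], [0, 0, 0, 0, 0, 0]])

```text
time_s: 10.45
tcp_pos: [622.3, -217.5, 39.4]
eef_rot: [0.001, 0.741, 0.671, 0.001]
contact_force: [-0.1, 0.1, -3.2]
opening: 29.7
grasp_force: 79.4
```

Call:
send_rows(commands=[[0, 0, -0.02, 0, 0, 0], [0, 0, -0.035, 0, 0, 0], [0, 0, -0.04, 0, 0, 0], [0, 0, -0.04, 0, 0, 0], [0, 0, -0.025, 0, 0, 0]])

```text
time_s: 10.87
tcp_pos: [622.4, -217.2, 201.9]
eef_rot: [0.002, 0.741, 0.671, 0.001]
contact_force: [1.1, -0.1, -3.2]
opening: 29.7
grasp_force: 79.7
```

Call:
send_rows(commands=[[0.02, -0.008, 0, 0, 0, 0], [0.032, -0.0133, 0, 0, 0, 0], [0.032, -0.0133, 0, 0, 0, 0], [0.032, -0.0133, 0, 0, 0, 0], [0.032, -0.0133, 0, 0, 0, 0]])

```text
time_s: 11.28
tcp_pos: [573.8, -62.6, 197.5]
eef_rot: [-0.0, 0.741, 0.671, -0.0]
contact_force: [-0.0, 0.1, -3.4]
opening: 29.6
grasp_force: 80.0
```

Call:
send_rows(commands=[[0.032, -0.0133, 0, 0, 0, 0], [0.032, -0.0133, 0, 0, 0, 0], [0.032, -0.0133, 0, 0, 0, 0], [0.032, -0.0133, 0, 0, 0, 0], [0.032, -0.0133, 0, 0, 0, 0]])

```text
time_s: 11.7
tcp_pos: [523.5, 103.1, 197.6]
eef_rot: [0.0, 0.741, 0.671, -0.0]
contact_force: [-0.4, 0.8, -3.8]
opening: 29.5
grasp_force: 80.0
```

Call:
send_rows(commands=[[0.032, -0.0133, 0, 0, 0, 0], [0.032, -0.0133, 0, 0, 0, 0], [0.01, -0.005, 0, 0, 0, 0], [0, 0, 0, 0, 0, -0.04], [0, 0, 0, 0, 0, -0.05]])

```text
time_s: 12.12
tcp_pos: [499.5, 180.0, 197.7]
eef_rot: [-0.0, 0.708, 0.706, -0.0]
contact_force: [0.7, -1.3, -4.1]
opening: 29.8
grasp_force: 79.9
```

Call:
send_rows(commands=[[0, 0, 0, 0, 0, -0.05], [0, 0, 0, 0, 0, -0.05], [0, 0, 0, 0, 0, 0], [0, 0, 0, 0, 0, 0]])

```text
time_s: 12.45
tcp_pos: [500.2, 178.4, 197.6]
eef_rot: [-0.0, 0.675, 0.738, -0.0]
contact_force: [-0.4, 0.6, -3.7]
opening: 29.8
grasp_force: 79.9
```

Run:
```python
from h import *
st=r.observe();p,d=r.read_camera("wrist");cv2.imwrite("pics/w3.png",p[:,:,::-1])
q=st["eef_rot"];print(st["tcp_pos"].round(1),np.degrees(2*np.arctan2(q[2],q[1])),st["joint_pos"].round(2))
W=cloud("wrist",d,st);ok=d>0;X,Y,z=W[...,0],W[...,1],W[...,2]
t=st["tcp_pos"]
for n,m in dict(sad=ok&(z>60)&(z<80)&(X>450)&(X<550)&(Y>110)&(Y<240),col=ok&(z>t[2]+5)&(z<t[2]+50)&(abs(Y-t[1])<110)&(abs(X-t[0])<60)).items():
    P=W[m];print(n,len(P),rect(P) if len(P)>5 else "",P.mean(0).round(1))
p,d=r.read_camera("side");cv2.imwrite("pics/s3.png",p[150:330,80:300,::-1].repeat(3,0).repeat(3,1))
```

```text
[500.2 178.4 197.6] 95.12283216086313 [ 0.15  0.37 -0.76  1.89  0.3   0.99 -0.65]
sad 0  [nan nan nan]
col 25472 (array([502. , 201.3]), array([128.4,  87.5]), 75.71) [497.8 211.  228.4]<stdin>:7: RuntimeWarning: Mean of empty slice.
  ret = um.true_divide(
```

View pics/w3.png

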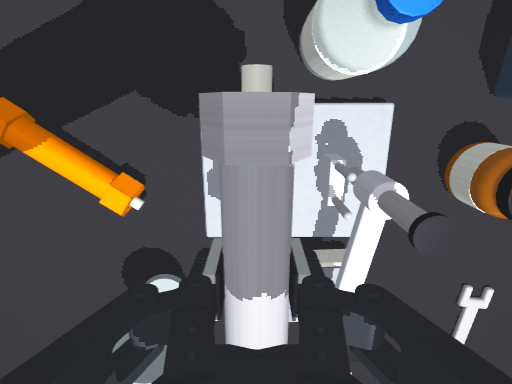

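The column is level in the fingers, its near nut at (257,125), and the holder below is clear with the bar aside at (370,230). Lowering it.

Call:
send_rows(commands=[[0, 0.0014, 0.025, 0, 0, 0], [0, 0, 0.03, 0, 0, 0], [0, 0, 0.03, 0, 0, 0], [0, 0, 0.025, 0, 0, 0], [0, 0, 0.01, 0, 0, 0]])

```text
time_s: 12.97
tcp_pos: [499.9, 177.5, 74.6]
eef_rot: [-0.001, 0.675, 0.738, -0.002]
contact_force: [-0.6, -1.6, -3.4]
opening: 29.6
grasp_force: 79.8
```

Call:
send_rows(commands=[[0, 0, 0.003, 0, 0, 0], [0, 0, 0, 0, 0, 0], [0, 0, 0, 0, 0, 0]])

```text
time_s: 13.22
tcp_pos: [502.9, 179.4, 76.1]
eef_rot: [0.0, 0.674, 0.738, 0.001]
contact_force: [-0.1, -0.7, -3.2]
opening: 29.6
grasp_force: 79.8
```

Call:
send_rows(commands=[[0, -0.001, 0.0035, 0, 0, 0], [0, 0, 0.0035, 0, 0, 0], [0, 0, 0.0025, 0, 0, 0], [0, 0, 0.001, 0, 0, 0], [0, 0, 0, 0, 0, 0]])

```text
time_s: 13.63
tcp_pos: [500.7, 178.5, 64.2]
eef_rot: [-0.0, 0.674, 0.739, -0.0]
contact_force: [0.5, 0.4, -3.6]
opening: 30.0
grasp_force: 79.8
```

Call:
send_rows(commands=[[0, 0, 0.001, 0, 0, 0], [0, 0, 0.001, 0, 0, 0], [0, 0, 0, 0, 0, 0]])

```text
time_s: 13.88
tcp_pos: [501.1, 178.8, 62.4]
eef_rot: [0.0, 0.674, 0.739, 0.0]
contact_force: [0.4, -0.9, -2.2]
opening: 29.5
grasp_force: 80.2
```

Contact is just beginning: the weight is coming off.

Call:
send_rows(commands=[[0, 0, 0.001, 0, 0, 0], [0, 0, 0, 0, 0, 0]])

```text
time_s: 14.05
tcp_pos: [501.2, 178.8, 62.2]
eef_rot: [0.001, 0.674, 0.739, 0.0]
contact_force: [-2.6, -2.2, 7.8]
opening: 29.9
grasp_force: 81.2
```

Call:
send_rows(commands=[[0, 0, 0.0005, 0, 0, 0], [0, 0, 0, 0, 0, 0], [0, 0, 0, 0, 0, 0]])

```text
time_s: 14.3
tcp_pos: [501.2, 178.8, 62.2]
eef_rot: [0.001, 0.674, 0.739, 0.0]
contact_force: [-3.9, -2.0, 11.9]
opening: 30.0
grasp_force: 81.7
```

Call:
send_rows(commands=[[0, 0, 0, 0, 0, 0], [0, 0, 0, 0, 0, 0], [0, 0, 0, 0, 0, 0], [0, 0, 0, 0, 0, 0]], jaw=0.056)

```text
time_s: 14.63
tcp_pos: [501.0, 178.7, 60.8]
eef_rot: [0.0, 0.674, 0.739, 0.0]
contact_force: [-0.5, 0.8, -0.6]
opening: 56.1
grasp_force: 0.0
```

Call:
send_rows(commands=[[0, 0, -0.01, 0, 0, 0], [0, 0, -0.03, 0, 0, 0], [0, 0, -0.04, 0, 0, 0], [0, 0, -0.04, 0, 0, 0], [0, 0, -0.03, 0, 0, 0]])

```text
time_s: 15.05
tcp_pos: [501.1, 179.5, 214.5]
eef_rot: [0.0, 0.674, 0.739, 0.001]
contact_force: [1.1, 0.6, 0.3]
opening: 55.9
grasp_force: 0.0
```

Call:
send_rows(commands=[[-0.03, 0, 0, 0, 0, 0], [-0.03, 0, 0, 0, 0, 0], [-0.03, 0, 0, 0, 0, 0], [0, 0, 0, 0, 0, 0], [0, 0, 0, 0, 0, 0]])

```text
time_s: 15.47
tcp_pos: [509.2, 87.0, 211.3]
eef_rot: [0.0, 0.676, 0.737, -0.0]
contact_force: [-0.4, 1.1, -0.4]
opening: 56.0
grasp_force: 0.0
```

Run:
```python
from h import *
st=r.observe();p,d=r.read_camera("wrist");cv2.imwrite("pics/w4.png",p[:,:,::-1])
q=st["eef_rot"];print(st["tcp_pos"].round(1),np.degrees(2*np.arctan2(q[2],q[1])))
W=cloud("wrist",d,st);ok=d>0;X,Y,z=W[...,0],W[...,1],W[...,2]
for nm,(x0,x1,y0,y1,z0,z1) in dict(knob=(540,640,20,110,130,142),bar=(570,625,75,160,88,104),nuts=(460,545,60,290,95,110),tube=(460,540,150,210,85,100)).items():
    P=W[ok&(X>x0)&(X<x1)&(Y>y0)&(Y<y1)&(z>z0)&(z<z1)]
    if len(P)>5: print(nm,len(P),rect(P),P.mean(0).round(1))
```

```text
[509.2  87.  211.3] 94.98403611355785
knob 1071 (array([593.1,  65. ]), array([29.1, 28.9]), 85.55) [592.3  65.9 135.8]
bar 2684 (array([598.6, 117.4]), array([87.2, 22.4]), 84.44) [597.5 119.4  95.8]
nuts 1172 (array([502.6, 167.3]), array([ 27.1, 136.4]), 5.28) [505.8 134.4  97.6]
tube 2745 (array([501.5, 180. ]), array([29.5, 62.6]), 5.41) [501.4 181.   91.8]
```

View pics/w4.png

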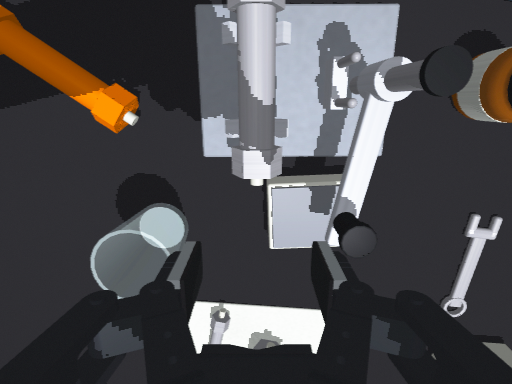

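The column lies in both saddles at (257,80), parallel to the saddle line. The knob is at (358,235), which is world (593,65). Going back to grip it.

Call:
send_rows(commands=[[-0.0097, 0.0272, 0, 0, 0, 0], [-0.0097, 0.0272, 0, 0, 0, 0], [-0.0097, 0.0272, 0, 0, 0, 0], [0, 0, 0, 0, 0, 0.095], [0, 0, 0, 0, 0, 0.095]])

```text
time_s: 15.93
tcp_pos: [594.1, 68.9, 210.5]
eef_rot: [-0.001, 0.742, 0.67, 0.001]
contact_force: [0.1, -0.1, 0.0]
opening: 55.9
grasp_force: 0.0
```

Call:
send_rows(commands=[[0, 0, 0.02, 0, 0, 0], [0, 0, 0.02, 0, 0, 0], [0, 0, 0.01, 0, 0, 0], [0, 0, 0, 0, 0, 0]])

```text
time_s: 16.27
tcp_pos: [591.1, 68.6, 158.6]
eef_rot: [-0.002, 0.74, 0.672, -0.002]
contact_force: [-0.9, 0.4, 0.3]
opening: 56.0
grasp_force: 0.0
```

Call:
send_rows(commands=[[-0.0033, 0.002, 0.015, 0, 0, 0], [0, 0, 0.015, 0, 0, 0], [0, 0, 0.012, 0, 0, 0], [0, 0, 0.004, 0, 0, 0], [0, 0, 0, 0, 0, 0]])

```text
time_s: 16.68
tcp_pos: [594.1, 64.4, 114.3]
eef_rot: [-0.001, 0.741, 0.672, -0.0]
contact_force: [1.1, -0.1, 0.1]
opening: 55.6
grasp_force: 0.0
```

Call:
send_rows(commands=[[0, 0, 0, 0, 0, 0], [0, 0, 0, 0, 0, 0], [0, 0, 0, 0, 0, 0], [0, 0, 0, 0, 0, 0], [0, 0, 0, 0, 0, 0]], jaw=0.0, newtons=90)

```text
time_s: 17.1
tcp_pos: [595.3, 64.2, 116.0]
eef_rot: [0.001, 0.741, 0.671, 0.001]
contact_force: [-1.0, -1.4, 6.6]
opening: 27.0
grasp_force: 88.2
```

Call:
send_rows(commands=[[0, 0, 0, 0, 0, 0], [0, 0, -0.004, 0, 0, 0], [0, 0, -0.005, 0, 0, 0], [0, 0, -0.005, 0, 0, 0]])

```text
time_s: 17.43
tcp_pos: [594.2, 64.6, 128.5]
eef_rot: [-0.001, 0.741, 0.671, 0.0]
contact_force: [2.9, 2.7, -9.6]
opening: 26.7
grasp_force: 89.0
```

```bash
python3 k.py k6
```

```text
bar n 4951 lift 12.099999999999994 turn 1.3689579530409088
[594.2  64.6 128.5] [ 2.9  2.7 -9.6] [ 0.25  0.54 -0.62  1.8   0.38  0.92 -0.63]
```

Call:
send_rows(commands=[[0, 0, -0.006, 0, 0, 0], [0, 0, -0.007, 0, 0, 0], [0, 0, -0.007, 0, 0, 0], [0, 0, -0.006, 0, 0, 0], [0, 0, -0.003, 0, 0, 0]])

```text
time_s: 17.9
tcp_pos: [594.1, 64.6, 157.9]
eef_rot: [-0.001, 0.741, 0.671, -0.0]
contact_force: [3.3, 4.8, -12.9]
opening: 26.3
grasp_force: 89.2
```

Call:
send_rows(commands=[[0.0006, -0.0125, 0, 0, 0, 0.1], [0.0006, -0.0125, 0, 0, 0, 0.1], [0.0006, -0.0125, 0, 0, 0, 0.1], [0.0006, -0.0125, 0, 0, 0, 0.1], [0.0006, -0.0125, 0, 0, 0, 0.1]])

```text
time_s: 18.32
tcp_pos: [536.1, 85.4, 157.8]
eef_rot: [-0.0, 0.885, 0.465, 0.001]
contact_force: [5.1, 4.8, -12.4]
opening: 26.6
grasp_force: 89.3
```

```bash
python3 k.py k7
```

```text
bar n 4813 lift 41.400000000000006 turn 0.8838070959876316
[536.1  85.4 157.8] [  5.1   4.8 -12.4] [ 0.17  0.4  -0.55  1.92  0.26  0.9  -1.11]
```

Call:
send_rows(commands=[[0.0006, -0.0125, 0, 0, 0, 0.1], [0.0006, -0.0125, 0, 0, 0, 0.1], [0.0006, -0.0125, 0, 0, 0, 0.1], [0.0006, -0.0125, 0, 0, 0, 0.1], [0.0006, -0.0125, 0, 0, 0, 0.1]])

```text
time_s: 18.78
tcp_pos: [495.7, 131.0, 157.9]
eef_rot: [0.0, 0.973, 0.231, 0.001]
contact_force: [5.8, 1.2, -13.4]
opening: 26.9
grasp_force: 89.4
```

Call:
send_rows(commands=[[0.0006, -0.0125, 0, 0, 0, 0.1], [0.0006, -0.0125, 0, 0, 0, 0.1], [0.0006, -0.0125, 0, 0, 0, 0.1], [0, 0, 0, 0, 0, 0], [0, 0, 0, 0, 0, 0]])

```text
time_s: 19.2
tcp_pos: [483.9, 166.0, 157.7]
eef_rot: [0.001, 0.996, 0.086, 0.0]
contact_force: [5.5, 0.1, -11.9]
opening: 26.6
grasp_force: 89.5
```

```bash
python3 k.py k8
```

```text
bar n 4813 lift 41.19999999999999 turn 0.08876422691540409
[483.9 166.  157.7] [  5.5   0.1 -11.9] [-0.09  0.33 -0.43  1.99  0.18  0.86 -2.02]
```

Call:
send_rows(commands=[[0.0003, -0.0055, 0, 0, 0, 0.044], [0.0003, -0.0055, 0, 0, 0, 0.044], [0, 0, 0.006, 0, 0, 0], [0, 0, 0.006, 0, 0, 0], [0, 0, 0.003, 0, 0, 0]])

```text
time_s: 19.67
tcp_pos: [482.4, 176.8, 141.8]
eef_rot: [0.0, 0.999, 0.042, -0.0]
contact_force: [3.1, -0.7, -10.9]
opening: 26.5
grasp_force: 89.7
```

```bash
python3 k.py k9
```

```text
bar n 4795 lift 25.400000000000006 turn 0.0011818432108592347
[482.4 176.8 141.8] [  3.1  -0.7 -10.9] [-0.13  0.36 -0.41  2.    0.19  0.82 -2.14]
```

View pics/k9.png

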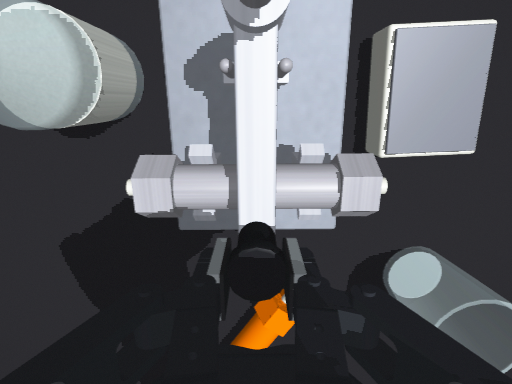

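The bar at (256,150) is square over the column's middle, centred between the prongs at (226,66) and (286,66). I'll lower it gently to about 12 mm lift.

Call:
send_rows(commands=[[0, 0, 0.003, 0, 0, 0], [0, 0, 0.003, 0, 0, 0], [0, 0, 0.003, 0, 0, 0], [0, 0, 0.002, 0, 0, 0], [0, 0, 0, 0, 0, 0]])

```text
time_s: 20.13
tcp_pos: [482.4, 177.4, 131.4]
eef_rot: [0.0, 0.999, 0.042, -0.0]
contact_force: [2.8, -3.2, -9.6]
opening: 26.5
grasp_force: 89.8
```

Call:
send_rows(commands=[[0, 0, 0.001, 0, 0, 0], [0, 0, 0.001, 0, 0, 0], [0, 0, 0, 0, 0, 0]])

```text
time_s: 20.38
tcp_pos: [482.3, 177.6, 129.7]
eef_rot: [0.0, 0.999, 0.042, -0.0]
contact_force: [3.0, -2.6, -8.1]
opening: 26.8
grasp_force: 89.8
```

```bash
python3 k.py k10
```

```text
bar n 4972 lift 13.299999999999997 turn -0.005461285189905851
[482.3 177.6 129.7] [ 3.  -2.6 -8.1] [-0.14  0.37 -0.41  2.01  0.2   0.8  -2.15]
```

Call:
send_rows(commands=[[0, 0, 0.001, 0, 0, 0], [0, 0, 0.0005, 0, 0, 0], [0, 0, 0, 0, 0, 0], [0, 0, 0, 0, 0, 0]])

```text
time_s: 20.77
tcp_pos: [482.3, 177.8, 128.3]
eef_rot: [0.0, 0.999, 0.042, -0.0]
contact_force: [2.3, -5.3, -8.6]
opening: 26.3
grasp_force: 90.0
```

Call:
send_rows(commands=[[0, 0, 0.0005, 0, 0, 0], [0, 0, 0.0005, 0, 0, 0], [0, 0, 0, 0, 0, 0], [0, 0, 0, 0, 0, 0]])

```text
time_s: 21.1
tcp_pos: [482.4, 177.8, 128.2]
eef_rot: [0.0, 0.999, 0.042, 0.0]
contact_force: [-0.3, -5.4, -0.0]
opening: 26.4
grasp_force: 90.8
```

The column now carries the bar's load (tool force about 0). Releasing.

Call:
send_rows(commands=[[0, 0, 0, 0, 0, 0], [0, 0, 0, 0, 0, 0], [0, 0, 0, 0, 0, 0], [0, 0, 0, 0, 0, 0]], jaw=0.06)

```text
time_s: 21.43
tcp_pos: [482.6, 179.3, 127.9]
eef_rot: [-0.001, 0.999, 0.043, 0.001]
contact_force: [-0.5, -0.2, 0.4]
opening: 60.3
grasp_force: 0.0
```

Call:
send_rows(commands=[[0, 0, -0.01, 0, 0, 0], [0, 0, -0.025, 0, 0, 0], [0, 0, -0.03, 0, 0, 0], [0, 0, -0.025, 0, 0, 0], [0, 0, 0, 0, 0, 0]])

```text
time_s: 21.85
tcp_pos: [485.1, 179.9, 223.2]
eef_rot: [-0.002, 0.999, 0.042, 0.004]
contact_force: [1.1, 0.6, 0.1]
opening: 59.9
grasp_force: 0.0
```

```bash
python3 k.py k11
python3 - <<'E'
from h import *
for n in ("side","top"):
    p,d=r.read_camera(n);a=np.load(n+"0.npz")["p"]
    cv2.imwrite(f"pics/{n}9.png",cv2.resize(p[:,:,::-1],(800,600)))
E
```

```text
bar n 1994 lift 11.799999999999997 turn -0.006481128585595464
[485.1 179.9 223.2] [1.1 0.6 0.1] [-0.1   0.25 -0.43  1.92  0.13  0.98 -2.08]
```

View pics/side9.png

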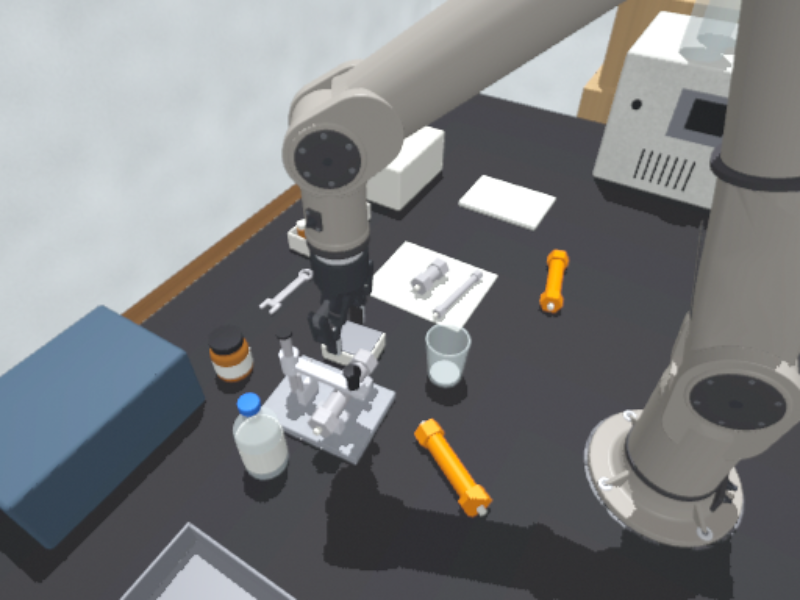

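View pics/k11.png

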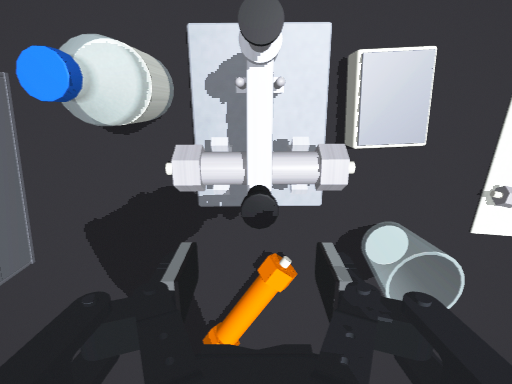

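The bar is square in its fork at (260,85), pressing on the column's middle at (260,167), with lift 11.8 mm. The bystanders are unmoved and the gripper is clear.

```bash
python3 -c "
from plant import r
print(r.hand_in())"
```

```text
the job is handed in; nothing more can be done
None
```

The long thick steel column is clamped: it lies in both saddles with the bar in its fork, pressing on its middle (lift about 12 mm), no other object was seen to move, and the job was handed in at about 22 s; no verdict was returned.

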